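# Find the loose bolt in the microscope power unit and hold its cap open

## Task

The microscope's power unit rattles: swing its lid right open until it rests on its stop and let go of it, then tap the three bolt heads inside from above to find the loose one, which sinks and stays down. Lift that bolt's orange cap by its tab to well past halfway open and finish while still holding it there, so that a colleague can get a key on the bolt; it falls shut if let go. Never lift a cap whose bolt has not sunk, and leave the things standing around the unit where they are.

Things in the scene. Friction and masses are not known exactly. Their poses are not given: they have to be found in the camera images.
- unit: cream open-topped housing of a microscope power unit, fixed to the desk, 270 (x) x 170 (y) x 75 mm high, walls and floor 5 mm thick. Origin: centre of its underside, on the desk; z up. Three capped bolts stand in a row along its x axis at x = -80, 0, +80 mm, y = -10 mm. Its yaw varies by up to 0.3 rad; its hinges all lie along its x axis on the -y side, and all tabs point to its +y.
- lid (a joint): angle of the housing's cream lid (270 x 170 x 6 mm, about 0.25 kg), hinged along the housing's -y rim: 0 shut, grows as it opens upward, 1.9 rad on its stop, where it leans back past upright and stays by itself. Let go below about 1.6 rad it falls shut.
- lid_tab (a point): grip point on the lid's black tab: 20 mm wide (along the hinge), 10 mm thick, projecting 47 mm beyond the lid's free edge; this point is 16 mm from the tab's end, on its mid-line, 201 mm from the lid's hinge line, 78 mm above the desk when shut. Can be pinched from above across its 20 mm width (fingers either side along the hinge direction) and swings between the fingers.
- lid_hinge (a point): middle of the lid's hinge line (along the unit's x), at the housing's -y rim, 75 mm above the desk. The tab point lies 3 mm above the plane through it when shut.
- bolt_a (a joint): how far bolt a (at the unit's -x end) has sunk, m. All start at 0. Two bolts are tight and give under 1.5 mm; the loose one (any of the three, looks the same) slides down 7 mm under a push of about 2 to 3 N, comes to a firm stop and stays down when let go.
- bolt_a_top (a point): centre of the top of bolt a's steel hex head, 20 mm across and 12 to 13 mm proud of its cap, through whose hole it stands; 61 mm above the desk when not sunk. It moves with the bolt.
- cap_a (a joint): angle of bolt a's orange locking cap: 0 lying flat around the bolt's head, grows as its tab is lifted, limit 1.4 rad. A light spring and its weight (50 g) shut it at once when let go.
- cap_a_tab (a point): grip point on the orange tab of cap a: tab 16 mm wide (along the hinge), 8 mm thick, projecting 44 mm beyond the cap's 48 mm wide plate; this point is 14 mm from the tab's end, on its mid-line, 84 mm from the cap's hinge line, 45 mm above the desk (40 mm above the housing's inner floor) when shut. Can be pinched across its 16 mm width from above and swings between the fingers.
- cap_a_hinge (a point): middle of cap a's hinge line (along the unit's x), 45 mm above the desk, 28 mm to the unit's -y side of the bolt's axis. The tab point lies level with it when shut.
- bolt_b (a joint): how far bolt b (in the middle) has sunk, m. All start at 0. Two bolts are tight and give under 1.5 mm; the loose one (any of the three, looks the same) slides down 7 mm under a push of about 2 to 3 N, comes to a firm stop and stays down when let go.
- bolt_b_top (a point): centre of the top of bolt b's steel hex head, 20 mm across and 12 to 13 mm proud of its cap, through whose hole it stands; 61 mm above the desk when not sunk. It moves with the bolt.
- cap_b (a joint): angle of bolt b's orange locking cap: 0 lying flat around the bolt's head, grows as its tab is lifted, limit 1.4 rad. A light spring and its weight (50 g) shut it at once when let go.
- cap_b_tab (a point): grip point on the orange tab of cap b: tab 16 mm wide (along the hinge), 8 mm thick, projecting 44 mm beyond the cap's 48 mm wide plate; this point is 14 mm from the tab's end, on its mid-line, 84 mm from the cap's hinge line, 45 mm above the desk (40 mm above the housing's inner floor) when shut. Can be pinched across its 16 mm width from above and swings between the fingers.
- cap_b_hinge (a point): middle of cap b's hinge line (along the unit's x), 45 mm above the desk, 28 mm to the unit's -y side of the bolt's axis. The tab point lies level with it when shut.
- bolt_c (a joint): how far bolt c (at the unit's +x end) has sunk, m. All start at 0. Two bolts are tight and give under 1.5 mm; the loose one (any of the three, looks the same) slides down 7 mm under a push of about 2 to 3 N, comes to a firm stop and stays down when let go.
- bolt_c_top (a point): centre of the top of bolt c's steel hex head, 20 mm across and 12 to 13 mm proud of its cap, through whose hole it stands; 61 mm above the desk when not sunk. It moves with the bolt.
- cap_c (a joint): angle of bolt c's orange locking cap: 0 lying flat around the bolt's head, grows as its tab is lifted, limit 1.4 rad. A light spring and its weight (50 g) shut it at once when let go.
- cap_c_tab (a point): grip point on the orange tab of cap c: tab 16 mm wide (along the hinge), 8 mm thick, projecting 44 mm beyond the cap's 48 mm wide plate; this point is 14 mm from the tab's end, on its mid-line, 84 mm from the cap's hinge line, 45 mm above the desk (40 mm above the housing's inner floor) when shut. Can be pinched across its 16 mm width from above and swings between the fingers.
- cap_c_hinge (a point): middle of cap c's hinge line (along the unit's x), 45 mm above the desk, 28 mm to the unit's -y side of the bolt's axis. The tab point lies level with it when shut.
- oil_bottle: white dropper bottle, 40 mm across, 85 mm tall, standing off the unit's +x end; origin at the centre of its underside. Leave alone.
- slide_box: blue and grey slide box 90 x 70 x 34 mm on the unit's -y side; origin at the centre of its underside. Leave alone.
- eyepiece: black microscope eyepiece standing on end, 40 mm across, 55 mm tall, on the unit's +y side; origin at the centre of its underside. Leave alone.

How it is judged:
By the outcome, as a careful person would: the job done as asked, in the order asked, and still so for the second after the job is handed in, while the arm keeps its last pose, push and grip.
It also fails if it takes over 72 s, if anything falls off the work surface, if the arm or the gripper's body presses on something with over 40 N, if the wrist force passes 120 N, or if a joint passes its speed limit or range.

## Robot

A 7-joint arm with a two-finger parallel gripper is mounted at the origin on the work surface. World frame = base frame: x ahead of the robot, y to its left, z up, the work surface at z = 0. Lengths are in m, angles in rad, forces in N, time in s.
With the tool pointing down it reaches from about 0.425 to 0.875 m from the base axis. Payload 8.4 kg.
Tool frame: the origin (TCP) lies between the finger pads; the fingertips stand 14 mm ahead of it and the grasp point (between the pads) lies 5 mm behind it; z points along the fingers, y is the direction in which the jaws open and shut (so a half turn about z gives the same grasp; the last joint's range is limited). The gripper opens to 87 mm and grips with 3 to 60 N. Pads are 19 mm wide; open, the fingers measure 117 mm over their backs; the gripper's body (75 mm by 190 mm) begins 51 mm behind the grasp point.
Start: joints at [-1.206, 0.333, 0.04, 1.465, -0.013, 1.343, -0.059], TCP at [0.291, 0.581, 0.237] pointing down, gripper open.
Joint ranges: [-2.58, 2.58], [-0.38, 2.09], [-1.3, 1.39], [0.25, 2.4], [-1.5, 4.64], [0.08, 2.09], [-2.65, 2.65]. Speed limits (rad/s): [2.22, 2.22, 2.79, 2.79, 3.14, 3.14, 3.14].

## Interface

Orientations are given as a unit quaternion [x, y, z, w].
In Python, from cell import r gives the robot as it stands. The module is installed in compiled form; this text tells all that it offers.
- The arm moves only by the shell command python3 -m inch 'ROWS' [OPENING]. ROWS is JSON, a list that holds one entry, the list of rows, each a list of 6 numbers: the shift along the tool's x, y, z in mm, then the turn, a rotation vector about the tool's x, y, z in rad. In form: [[[dx, dy, dz, wx, wy, wz], ...]]. A call has 1 to 8 rows; each row is the pose to reach, as a shift and turn from the pose commanded when the call began, along the tool's axes at that moment; what a row does not reach only later rows make up. A row lasts 1/12 s, in which the tool goes at most 41.7 mm and 7.16 degrees, less where a joint would pass 70% of its speed; a pose out of reach is approached as far as the arm can. A call with a gripper value outside its range is refused whole. OPENING is the closure, from 0 (fully open) to 1 (shut), set as the call begins (- or left out, the last holds). The fingers move at their own pace and stop on an object; the grip force is fixed at half the most. Time passes only in rows, so rows that repeat a pose let the fingers close. It gives the time, the measured TCP pose, the force and the opening at its end, in the units of the state.
- r.sense(): the state, without advancing time (a new reading comes with each control period).
- r.grab_frame(name): name is "side" or "top" or "wrist"; returns (picture, depth): 384x512x3 uint8, red, green, blue; 384x512 float32, m along the optical axis (not along the pixel's ray), 0 where there is no reading.
- r.get_calibration(name): a dict with "K" (3x3 intrinsics, pixels), "xyz" and "attitude" of the camera in the world; the wrist camera has in their place "T_tool_cam" (4x4, takes a point from camera to tool coordinates, whose origin is the TCP and whose axes are the flange's). Camera axes: x right, y up, looking along -z (the intrinsics and any distortion apply to the point x, -y, -z); pixel columns grow to the right and rows downward; lengths in m; the calibration is good to about 2 mm. A picture is of the moment at which its call begins: read the wrist's pose just before it. get_calibration takes no time and is no camera call.
- r.close_job(): hands the job in, once; it reports no verdict.
The state is a dict: "time_s": time; "joint_positions": joint angles; "dq": joint speeds; "joint_torque": joint torques, N m; "position": TCP position; "ee_rot": TCP orientation; "force": force on the tool from outside, world axes, zero at the start; "moment": the same for the moment, N m; "grip_width": finger opening in m.
Only numpy, scipy, OpenCV 4.12 (cv2) and the standard library are available. Lean on these libraries where they do the work, as an engineer would, in place of code of your own. Each camera call takes 0.05 s, during which the arm holds its last target.

## Working session

There is one attempt and no reset: what is moved stays moved. The work goes in short steps, Python scripts to look and compute and a shell command to move; the robot and the scene stay as the last step left them, time stands still between calls to the robot, and variables do not carry over. Pictures are saved under pics/ and viewed, and the job is handed in when it is done.

```bash
mkdir -p pics
cat > h.py <<'E'
import numpy as np, cv2
from cell import r
from scipy.spatial.transform import Rotation as R
def pose():
    s=r.sense(); T=np.eye(4); T[:3,:3]=R.from_quat(s["ee_rot"]).as_matrix(); T[:3,3]=s["position"]; return T
def camT(name):
    c=r.get_calibration(name)
    if "T_tool_cam" in c: return np.array(c["K"]), pose()@np.array(c["T_tool_cam"])
    T=np.eye(4); a=np.array(c["attitude"]); T[:3,:3]=a if a.shape==(3,3) else R.from_quat(a).as_matrix(); T[:3,3]=c["xyz"]; return np.array(c["K"]),T
def shot(name,fn):
    K,T=camT(name); im,d=r.grab_frame(name)
    cv2.imwrite("pics/"+fn+".png",im[:,:,::-1]); np.savez("pics/"+fn+".npz",im=im,d=d,K=K,T=T); return im,d,K,T
def ray(uv,K,T):
    uv=np.atleast_2d(uv).astype(float)
    p=np.c_[(uv[:,0]-K[0,2])/K[0,0],-(uv[:,1]-K[1,2])/K[1,1],-np.ones(len(uv))]
    return T[:3,3],p@T[:3,:3].T
def onplane(uv,z,K,T):
    o,d=ray(uv,K,T); return o+d*((z-o[2])/d[:,2])[:,None]
def depthpt(uv,d,K,T):
    uv=np.atleast_2d(uv); o,dr=ray(uv,K,T); dd=d[uv[:,1].astype(int),uv[:,0].astype(int)]; return o+dr*dd[:,None]
def cloud(d,K,T):
    v,u=np.mgrid[:d.shape[0],:d.shape[1]]; P=depthpt(np.c_[u.ravel(),v.ravel()],d,K,T).reshape(d.shape+(3,)); P[d<=0]=np.nan; return P
def proj(p,K,T):
    q=(np.atleast_2d(p)-T[:3,3])@T[:3,:3]; return np.c_[K[0,0]*q[:,0]/-q[:,2]+K[0,2],K[1,1]*-q[:,1]/-q[:,2]+K[1,2]]
def totool(p):  # world point -> tool mm
    T=pose(); return (T[:3,:3].T@(np.asarray(p)-T[:3,3]))*1000
E
python3 - <<'E'
from h import *
np.set_printoptions(precision=4,suppress=True)
for n in("side","top","wrist"):
    print(n,r.get_calibration(n)); shot(n,n+"0")
s=r.sense();print(s)
E
```

```text
side {'K': array([[414.8039,   0.    , 252.964 ],
       [  0.    , 414.8039, 192.6812],
       [  0.    ,   0.    ,   1.    ]]), 'xyz': array([0.5899, 0.5283, 0.7107]), 'attitude': array([-0.0067,  0.3319,  0.9433, -0.0021])}
top {'K': array([[414.592 ,   0.    , 252.3724],
       [  0.    , 414.592 , 186.1529],
       [  0.    ,   0.    ,   1.    ]]), 'xyz': array([0.4481, 0.0255, 0.9952]), 'attitude': array([ 0.072 , -0.0453, -0.6984,  0.7106])}
wrist {'K': array([[283.95  ,   0.    , 255.0445],
       [  0.    , 283.95  , 191.9415],
       [  0.    ,   0.    ,   1.    ]]), 'T_tool_cam': array([[-0.0005,  0.9706,  0.2406,  0.065 ],
       [ 1.    ,  0.0004,  0.0006, -0.0003],
       [ 0.0005,  0.2406, -0.9706, -0.1466],
       [ 0.    ,  0.    ,  0.    ,  1.    ]])}
{'time_s': 0.15, 'joint_positions': array([-1.2062,  0.3338,  0.0399,  1.466 , -0.0134,  1.3433, -0.0585]), 'dq': array([ 0.0003, -0.0036,  0.0004, -0.0043,  0.0003, -0.0008, -0.0005]), 'joint_torque': array([  0.0027, -65.6839,   1.3368, -40.4112,  -0.0598,   0.0417,
         0.0001]), 'position': array([0.2906, 0.581 , 0.2359]), 'ee_rot': array([ 0.2298,  0.9732, -0.0006, -0.0001]), 'force': array([0.4601, 0.0352, 0.6816]), 'moment': array([-0.0182,  0.016 , -0.0315]), 'grip_width': 0.08670008868501139}
```

```bash
python3 -c "
import cv2,numpy as np
a=cv2.imread('pics/side0.png');b=cv2.imread('pics/top0.png');
cv2.imwrite('pics/s0.png',cv2.resize(a,(800,600)));cv2.imwrite('pics/t0.png',cv2.resize(b,(800,600)))"
```

```text
(no output)
```

View pics/side0.png

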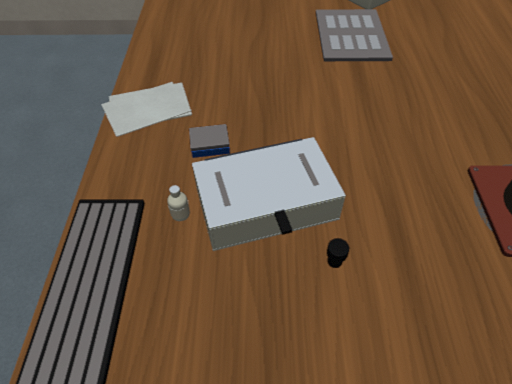

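View pics/top0.png

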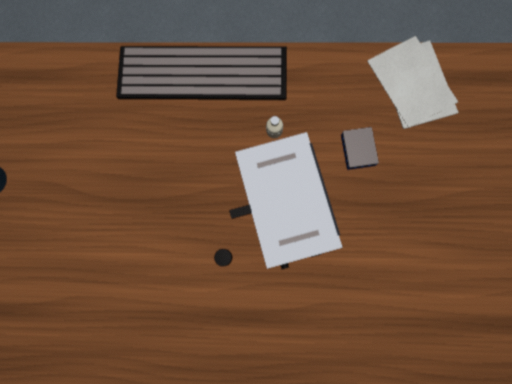

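Side view: lid with its tab at (283,222), bottle (178,204), eyepiece (338,252). Top view: lid corners ≈(237,152),(306,135),(340,248),(268,266), tab (240,212). Next I'll measure the poses.

Run:
```python
import numpy as np,cv2
np.set_printoptions(precision=4,suppress=True)
from h import *
for n in("top0","side0"):
    z=np.load(f"pics/{n}.npz");im,d,K,T=z["im"],z["d"],z["K"],z["T"]
    P=cloud(d,K,T)
    g=im.astype(int); m=(P[...,2]>0.065)&(P[...,2]<0.095)&(g.min(2)>130)
    m=m.astype(np.uint8); nn,l,st,c=cv2.connectedComponentsWithStats(m); k=1+np.argmax(st[1:,4]); mm=(l==k).astype(np.uint8)
    ct=max(cv2.findContours(mm,0,2)[0],key=cv2.contourArea)
    print(n,"area",st[k],"zmed",np.median(P[l==k][:,2]))
    q=onplane(ct[:,0],0.081,K,T)[:,:2]
    rc=cv2.minAreaRect(q.astype(np.float32)*1000); print("rect",rc); 
    # dark tab
    dk=(g.max(2)<60)&(P[...,2]>0.015)
    nn,l,st,c=cv2.connectedComponentsWithStats(dk.astype(np.uint8))
    for i in range(1,nn):
        if st[i,4]>25: 
            pts=P[l==i]; print("dark",st[i],c[i],np.median(pts,0),pts[:,2].min(),pts[:,2].max())
```

```text
top0 area [ 236  133  106  135 8925] zmed 0.08036832137003125
rect ((574.7169799804688, -15.931610107421875), (268.9249267578125, 169.50454711914062), 16.4387149810791)
dark [118  47  57  30 159] [134.8365  58.9434] [0.9453 0.3947 0.0167] 0.015057614616738935 0.021380455543513865
dark [261  58  26  41 181] [278.7901  80.5801] [ 0.8821 -0.0021  0.0163] 0.015022983928976053 0.019885641192298853
dark [198  65  55   2  81] [225.0494  65.3951] [0.9201 0.1395 0.0166] 0.015010503886224047 0.02089909694811598
dark [132  84  41   2  60] [152.35    84.3667] [0.8683 0.3195 0.017 ] 0.01505665592301797 0.021720926828558085
dark [253  85  20   2  29] [262.6207  85.6207] [0.8659 0.0429 0.0165] 0.015003216867938707 0.01844537985801742
dark [117  89  11   9  33] [121.1818  93.7576] [0.8426 0.3999 0.0159] 0.015019230525224248 0.018264705866344988
dark [129  94  52   5 131] [154.855   95.3053] [0.8404 0.3137 0.0163] 0.015051555534466687 0.020713597452603705
dark [181  94  26   5  51] [193.7059  95.3333] [0.8406 0.2147 0.0167] 0.01522058946320648 0.020771408058495644
dark [208  95  26   4  55] [221.2364
[... 1563 characters left out ...]
10535977053 0.018362467173415276
dark [327 238  22  27 457] [337.0985 250.8818] [0.4467 0.1362 0.0543] 0.015025064615421857 0.05862762674185351
dark [ 52 285  14  35  93] [ 58.3871 302.1613] [0.9468 0.2198 0.0162] 0.015017030346487936 0.0191433665571068
dark [ 27 290  23  63 102] [ 38.0294 320.8922] [0.972  0.2559 0.0162] 0.015129446710877126 0.019350727620245034
dark [ 43 321  11  27  67] [ 48.2239 333.5075] [0.9472 0.276  0.0163] 0.015012610198559928 0.01949301846995377
dark [ 31 349  15  35  97] [ 38.1546 365.0928] [0.9472 0.3283 0.0165] 0.015018825487595477 0.019349906343562706
dark [ 16 365   8  19  33] [ 19.5152 374.6061] [0.9721 0.3435 0.0165] 0.015171097908437292 0.018716390065212307
```

View pics/wrist0.png

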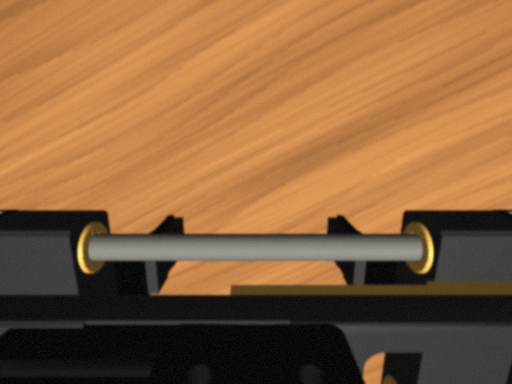

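```bash
cat >> h.py <<'E'
C=np.array([0.5757,-0.0151,0]); YAW=0.287
UX=np.array([np.cos(YAW),np.sin(YAW),0]); UY=np.array([-np.sin(YAW),np.cos(YAW),0])
def U(x,y,z): return C+(UX*x+UY*y)/1000+np.array([0,0,z/1000])
def go(x,y,z):
    "shift(mm) and rotvec in tool axes to TCP at unit coords (mm), tool down, tool y along UX"
    T=pose(); Rd=np.c_[UY,UX,[0,0,-1]]
    return totool(U(x,y,z)).round(1), R.from_matrix(T[:3,:3].T@Rd).as_rotvec().round(4)
def upose():
    p=pose()[:3,3]-C; return np.array([p@UX,p@UY,p[2]])*1000
E
python3 - <<'E'
from h import *
print(go(0,116,150),go(0,116,73),upose())
E
```

```text
(array([-442.5, -320.7,   86.3]), array([-1.2e-03,  6.0e-04,  8.2e-01])) (array([-442.5, -320.6,  163.3]), array([-1.2e-03,  6.0e-04,  8.2e-01])) [-104.66343339  652.43521005  235.86753723]
```

```bash
python3 -m inch '[[[-32,-24,6,0,0,0.10],[-64,-47,12,0,0,0.20],[-96,-70,18,0,0,0.30],[-128,-93,24,0,0,0.40],[-160,-116,30,0,0,0.5],[-192,-140,35,0,0,0.6],[-224,-163,40,0,0,0.7],[-256,-186,40,0,0,0.82]]]' 0.4
python3 - <<'E'
from h import *
print(go(0,116,150),upose())
E
```

```text
time_s: 0.82
position: [0.4365, 0.2982, 0.1955]
ee_rot: [0.601, 0.8, -0.001, -0.0]
force: [1.4, 0.2, 0.7]
grip_width: 0.053
(array([-223.7,   45.9,   45.5]), array([-0.0014,  0.0004, -0.0045])) [-44.83864191 339.88800142 195.50616692]
```

```bash
python3 -m inch '[[[-32,6,6,0,0,0],[-64,12,12,0,0,0],[-96,18,18,0,0,0],[-128,24,24,0,0,0],[-160,32,30,0,0,0],[-200,40,40,0,0,0],[-222,45,45,0,0,0],[-222,45,45,0,0,0]]]'
python3 - <<'E'
from h import *
print(go(0,116,73),upose())
shot("wrist","w1"); shot("side","s1")
E
```

```text
time_s: 1.48
position: [0.5438, 0.0938, 0.1504]
ee_rot: [0.602, 0.799, -0.001, 0.001]
force: [-0.2, -1.0, -0.5]
grip_width: 0.0524
(array([ 2.7, -0.1, 77.4]), array([-0.0014,  0.0028, -0.0074])) [  0.21611784 113.48702523 150.43354196]
```

View pics/w1.png

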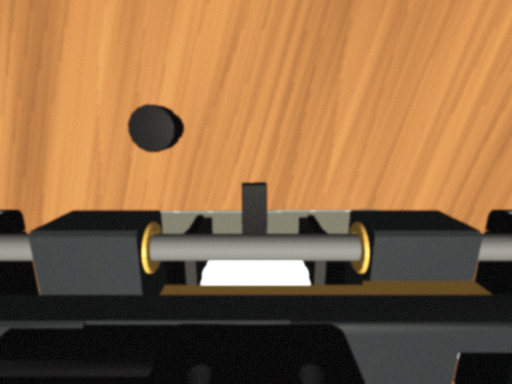

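View pics/s1.png

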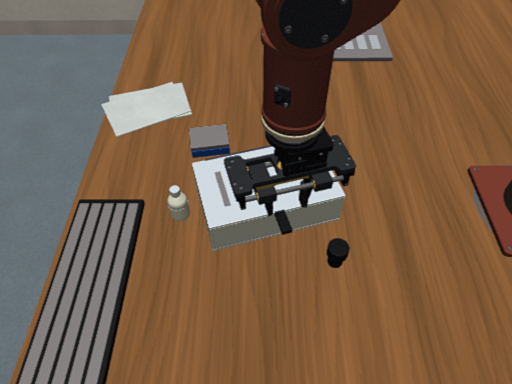

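Wrist view: the tab spans columns 242–267 and ends at row 183, centred between the fingers; the eyepiece at (155,128) is clear. I'll go down and grip.

```bash
python3 - <<'E'
from h import *
z=np.load("pics/w1.npz");p=onplane([[254.5,183]],.083,z["K"],z["T"])[0]-C;print(p@UX,p@UY)
E
python3 -m inch '[[[3,0,26,0,0,-0.006],[3,0,52,0,0,-0.006],[3,0,77,0,0,-0.006],[3,0,77,0,0,-0.006],[3,0,77,0,0,-0.006]]]' 0.4
python3 -m inch '[[[0,0,0,0,0,0],[0,0,0,0,0,0],[0,0,0,0,0,0],[0,0,0,0,0,0],[0,0,0,0,0,0],[0,0,0,0,0,0]]]' 1
python3 - <<'E'
from h import *
print(upose(),go(0,116,73))
E
```

```text
-0.00021873581549051318 0.1322217040582295
time_s: 2.0
position: [0.5406, 0.1041, 0.0741]
ee_rot: [0.596, 0.803, -0.001, -0.001]
force: [0.5, -0.4, 0.4]
grip_width: 0.0522
time_s: 2.5
position: [0.5406, 0.1028, 0.0747]
ee_rot: [0.596, 0.803, -0.001, -0.001]
force: [-15.8, -4.4, 10.5]
grip_width: 0.0206
[ -0.32729803 123.0170262   74.73308406] (array([-7. ,  0.3,  1.7]), array([-0.0024, -0.0004,  0.0058]))
```

```bash
python3 -m inch '[[[0,0,0,0,0,0],[0,0,0,0,0,0],[-7,0,1,0,0,0],[-7,0,1,0,0,0],[-7,0,1,0,0,0]]]' 0.55;
python3 -m inch '[[[0,0,0,0,0,0],[0,0,0,0,0,0],[0,0,0,0,0,0],[0,0,0,0,0,0],[0,0,0,0,0,0],[0,0,0,0,0,0]]]' 1
python3 - <<'E'
from h import *
print(upose(),go(0,116,73)); s=r.sense(); print(s["force"],s["joint_positions"])
R0=201
for a in np.arange(0.1,1.96,.1):  # grasp pt relative path; hinge z75 y-85, tab 3 above
    y=-85+R0*np.cos(a)-3*np.sin(a); z=75+R0*np.sin(a)+3*np.cos(a)
    print(round(a,2),"dx",round(y-116),"dz",round(-(z-78)))
E
```

```text
time_s: 2.92
position: [0.5439, 0.0957, 0.0736]
ee_rot: [0.597, 0.802, -0.0, 0.0]
force: [1.0, -0.1, -0.1]
grip_width: 0.038
time_s: 3.42
position: [0.5422, 0.0961, 0.0733]
ee_rot: [0.596, 0.803, -0.001, -0.001]
force: [-5.1, -1.8, 5.6]
grip_width: 0.0196
[ -0.62442723 116.13472343  73.31169233] (array([-0.1,  0.6,  0.3]), array([-0.0031, -0.0005,  0.0059]))
[-5.11752831 -1.84344705  5.60437615] [-0.64327792  0.29863411  0.45029225  1.90708712 -0.15578287  0.97301332
  0.17099093]
0.1 dx -1 dz -20
0.2 dx -5 dz -40
0.3 dx -10 dz -59
0.4 dx -17 dz -78
0.5 dx -26 dz -96
0.6 dx -37 dz -113
0.7 dx -49 dz -129
0.8 dx -63 dz -143
0.9 dx -78 dz -156
1.0 dx -95 dz -168
1.1 dx -113 dz -177
1.2 dx -131 dz -185
1.3 dx -150 dz -191
1.4 dx -170 dz -196
1.5 dx -190 dz -198
1.6 dx -210 dz -198
1.7 dx -230 dz -196
1.8 dx -250 dz -192
1.9 dx -269 dz -186
```

```bash
python3 -m inch '[[[0,0,-10,0,0,0],[-1,0,-20,0,0,0],[-3,0,-30,0,0,0],[-5,0,-40,0,0,0],[-7,0,-50,0,0,0],[-10,0,-59,0,0,0],[-13,0,-69,0,0,0],[-17,0,-78,0,0,0]]]'
python3 - <<'E'
from h import *
print(upose(),go(0,116,73)); s=r.sense(); print(s["force"])
shot("side","s2")
E
```

```text
time_s: 4.08
position: [0.5472, 0.0794, 0.1523]
ee_rot: [0.597, 0.803, -0.001, -0.001]
force: [-5.6, -2.1, -2.7]
grip_width: 0.0195
[ -0.60639172  98.72476373 152.29811067] (array([17.2,  0.9, 79.3]), array([-0.0029, -0.0003,  0.0055]))
[-5.60777316 -2.10789728 -2.66708759]
```

View pics/s2.png

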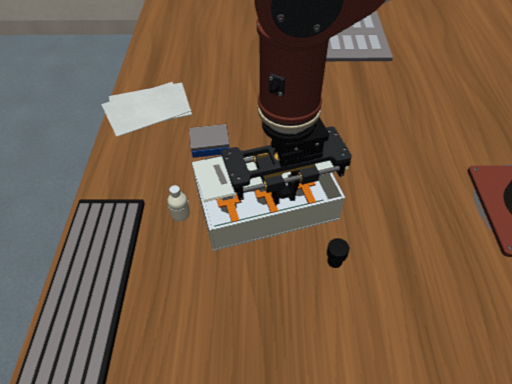

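The side view shows the lid rising with the tab in the fingers, and the orange caps visible below it. I'll continue the arc.

```bash
python3 -m inch '[[[-9,0,-18,0,0,0],[-20,0,-35,0,0,0],[-32,0,-51,0,0,0],[-46,0,-65,0,0,0],[-61,0,-78,0,0,0],[-78,0,-90,0,0,0],[-96,0,-99,0,0,0],[-114,0,-107,0,0,0]]]';
python3 -m inch '[[[-19,0,-6,0,0,0],[-39,0,-11,0,0,0],[-59,0,-13,0,0,0],[-79,0,-13,0,0,0],[-99,0,-11,0,0,0],[-109,0,-9,0,0,0],[-119,0,-7,0,0,0],[-119,0,-7,0,0,0]]]';python3 - <<'E'
from h import *
print(upose()); s=r.sense(); print(s["force"])
shot("side","s3");shot("top","t3")
E
```

```text
time_s: 4.8
position: [0.5796, -0.0302, 0.2596]
ee_rot: [0.597, 0.803, -0.001, -0.002]
force: [-6.9, -2.9, -8.1]
grip_width: 0.0195
time_s: 5.47
position: [0.6138, -0.1458, 0.2652]
ee_rot: [0.598, 0.802, -0.002, -0.001]
force: [-9.7, -2.7, -2.0]
grip_width: 0.0198
[  -0.424791   -136.14325783  265.19242251]
[-9.67322106 -2.6582585  -1.95927453]
```

View pics/s3.png

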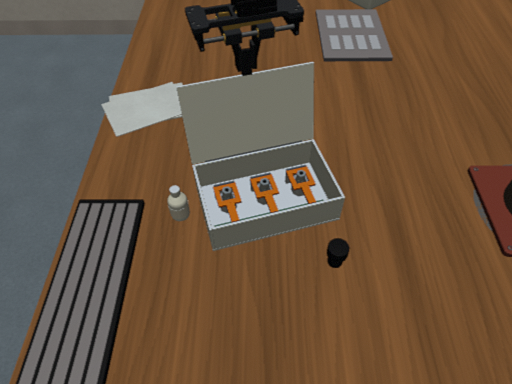

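View pics/t3.png

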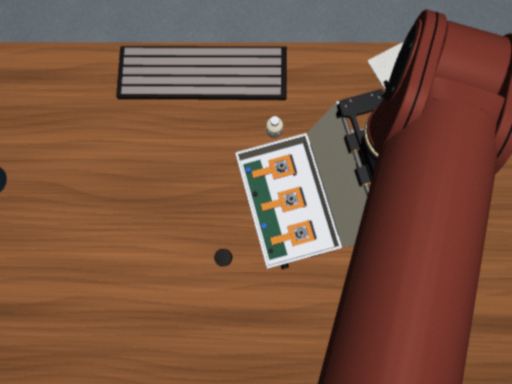

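Lid at about 1.83 rad. I'll go on to the stop.

```bash
python3 -m inch '[[[-5,0,2,0,0,0],[-10,0,3,0,0,0],[-15,0,5,0,0,0],[-18,0,6,0,0,0],[-18,0,6,0,0,0],[-18,0,6,0,0,0]]]';python3 - <<'E'
from h import *
print(upose())
E
```

```text
time_s: 6.07
position: [0.6178, -0.1588, 0.2609]
ee_rot: [0.596, 0.803, -0.0, -0.004]
force: [-20.2, 8.2, 10.2]
grip_width: 0.0192
[  -0.33968917 -149.73632841  260.89795298]
```

On the stop (reaction toward +y, y=-150 as predicted for 1.9 rad). Releasing and moving up clear.

```bash
python3 -m inch '[[[2,0,0,0,0,0],[2,0,0,0,0,0],[2,0,0,0,0,0],[2,0,-10,0,0,0],[2,0,-30,0,0,0],[2,0,-50,0,0,0],[2,0,-65,0,0,0],[2,0,-65,0,0,0]]]' 0.4;python3 - <<'E'
from h import *
print(upose())
shot("side","s4")
print(go(0,-10,150))
E
```

```text
time_s: 6.73
position: [0.6219, -0.1588, 0.3294]
ee_rot: [0.596, 0.803, 0.001, 0.003]
force: [-0.6, -0.5, 0.4]
grip_width: 0.0514
[   3.62816637 -150.94419564  329.35861639]
(array([141. ,  -3.1, 177.1]), array([0.0038, 0.002 , 0.006 ]))
```

View pics/s4.png

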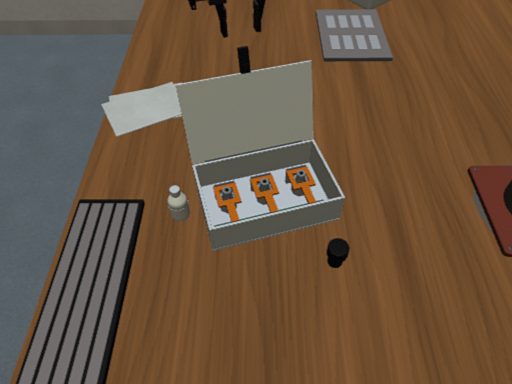

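The lid stands on its stop by itself, released. Now the bolt positions: in the side view c is at (227,193), b (264,185), a (300,177).

```bash
python3 -m inch '[[[30,0,0,0,0,0],[65,0,0,0,0,0],[100,-2,20,0,0,0],[136,-3,50,0,0,0],[139,-3,85,0,0,0],[141,-3,125,0,0,0],[141,-3,165,0,0,0],[141,-3,175,0,0,0]]]' 1 ;python3 - <<'E'
from h import *
print(upose())
for n in ("s4","t3"):
    z=np.load(f"pics/{n}.npz");im,d,K,T=z["im"].astype(np.uint8),z["d"],z["K"],z["T"]
    hsv=cv2.cvtColor(im,cv2.COLOR_RGB2HSV); m=((hsv[...,0]<20)&(hsv[...,1]>200)&(hsv[...,2]>150)).astype(np.uint8)
    nn,l,st,c=cv2.connectedComponentsWithStats(m)
    for i in range(1,nn):
        if st[i,4]>80:
            ct=max(cv2.findContours((l==i).astype(np.uint8),0,2)[0],key=cv2.contourArea)
            q=onplane(ct[:,0],.049,K,T)-C; x=q@UX*1000;y=q@UY*1000
            print(n,st[i],"x",x.min().round(),x.max().round(),"y",y.min().round(),y.max().round(),"tabx",np.median(x[y>y.max()-25]).round(1))
    print(proj([U(x,-10,61) for x in(-80,0,80)],K,T).round(1).tolist())
E
```

```text
time_s: 7.45
position: [0.5732, -0.0234, 0.1436]
ee_rot: [0.596, 0.803, -0.003, -0.003]
force: [-1.4, 0.8, -0.4]
grip_width: 0.0069
[ -4.70786564  -7.21703197 143.60053404]
s4 [287 167  28  36 319] x -101.0 -56.0 y -34.0 60.0 tabx -79.5
s4 [251 175  27  37 335] x -21.0 24.0 y -33.0 60.0 tabx 0.6
s4 [214 183  26  38 342] x 59.0 104.0 y -34.0 60.0 tabx 79.4
[[301.0, 172.5], [264.3, 180.8], [226.5, 189.4]]
[[300.6, 232.1], [290.6, 198.0], [280.9, 164.8]]
```

Orange contours agree with the frame (tab ends at y=60 as expected, tab centres x=-79.5, 0.6, 79.4). Positioning over bolt b.

```bash
python3 -m inch '[[[0,0,0,0,0,0],[0,0,0,0,0,0]]]'
python3 - <<'E'
from h import *
print(upose(),go(0,-10,85)); shot("side","s5"); shot("wrist","w5")
E
```

```text
time_s: 7.62
position: [0.5775, -0.0245, 0.1508]
ee_rot: [0.597, 0.803, -0.0, 0.0]
force: [1.4, -0.6, 0.8]
grip_width: 0.0016
[ -0.96260691  -9.5461593  150.75958444] (array([-0.4,  0.9, 65.8]), array([0.0003, 0.0006, 0.0054]))
```

View pics/s5.png

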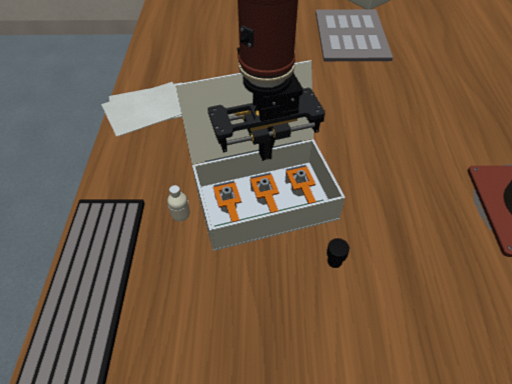

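View pics/w5.png

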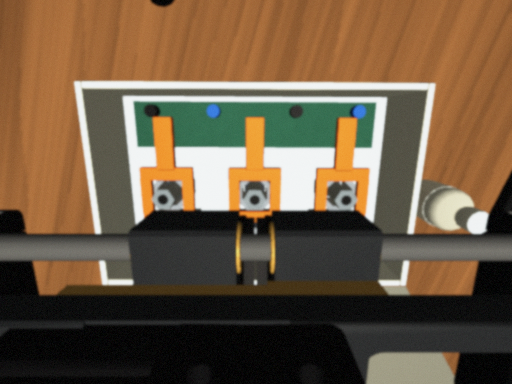

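Wrist view: bolt heads at (167,196), (254,196), (341,196); the tool is aligned with b. Tapping b.

```bash
python3 - <<'E'
from h import *
z=np.load("pics/w5.npz")
for u in (167,254,341):
    p=onplane([[u,196]],.061,z["K"],z["T"])[0]-C;print((p@UX*1000).round(1),(p@UY*1000).round(1))
E
python3 -m inch '[[[0,1,30,0,0,0],[0,1,56,0,0,0],[0,1,66,0,0,0],[0,1,66,0,0,0],[0,1,66,0,0,0]]]'
python3 -c "from h import *;print(upose(),go(0,-10,75))"
```

```text
-76.1 -7.8
-1.0 -7.5
74.3 -7.2
time_s: 8.13
position: [0.5787, -0.0241, 0.085]
ee_rot: [0.596, 0.803, 0.0, 0.0]
force: [1.2, -0.2, 1.0]
grip_width: 0.0001
[ 0.34278715 -9.44290558 85.02622676] (array([-0.6, -0.4, 10. ]), array([0.0011, 0.0004, 0.0057]))
```

```bash
python3 -m inch '[[[0,0,4,0,0,0],[0,0,8,0,0,0],[0,0,9,0,0,0],[0,0,9,0,0,0]]]'
python3 -m inch '[[[0,0,1,0,0,0],[0,0,2,0,0,0],[0,0,2,0,0,0],[0,0,2,0,0,0]]]'
python3 -m inch '[[[0,0,1,0,0,0],[0,0,1,0,0,0],[0,0,1,0,0,0]]]'
```

```text
time_s: 8.47
position: [0.5784, -0.0238, 0.0752]
ee_rot: [0.596, 0.803, 0.0, 0.0]
force: [1.4, -0.1, 0.7]
grip_width: 0.0004
time_s: 8.8
position: [0.5786, -0.0238, 0.075]
ee_rot: [0.596, 0.803, 0.001, 0.0]
force: [-7.7, 0.3, 22.2]
grip_width: 0.0003
time_s: 9.05
position: [0.5786, -0.0238, 0.0749]
ee_rot: [0.596, 0.803, 0.001, 0.0]
force: [-12.5, 1.1, 32.2]
grip_width: 0.0004
```

Bolt b is tight: 32 N with no movement. Next is a.

```bash
python3 -m inch '[[[0,0,-10,0,0,0],[0,0,-20,0,0,0],[0,-30,-20,0,0,0],[0,-60,-20,0,0,0],[0,-80,-20,0,0,0],[0,-80,-12,0,0,0],[0,-80,-12,0,0,0],[0,-80,-12,0,0,0]]]'
python3 -c "from h import *;print(upose(),go(-80,-10,75))"
```

```text
time_s: 9.72
position: [0.5018, -0.0465, 0.0838]
ee_rot: [0.596, 0.803, 0.0, 0.0]
force: [0.1, -0.2, 0.4]
grip_width: 0.0008
[-79.74215424  -9.24316438  83.80171191] (array([-0.8, -0.3,  8.8]), array([0.0005, 0.    , 0.0064]))
```

```bash
python3 -m inch '[[[-1,0,4,0,0,0],[-1,0,8,0,0,0],[-1,0,8,0,0,0],[-1,0,8,0,0,0]]]'
python3 -m inch '[[[0,0,1,0,0,0],[0,0,2,0,0,0],[0,0,2,0,0,0],[0,0,2,0,0,0]]]'
python3 -m inch '[[[0,0,1,0,0,0],[0,0,1,0,0,0],[0,0,1,0,0,0]]]'
```

```text
time_s: 10.05
position: [0.5019, -0.0479, 0.0752]
ee_rot: [0.596, 0.803, -0.0, -0.0]
force: [-0.3, 0.3, 0.3]
grip_width: 0.0007
time_s: 10.38
position: [0.502, -0.0479, 0.0749]
ee_rot: [0.596, 0.803, 0.0, -0.0]
force: [-8.5, 0.2, 21.6]
grip_width: 0.0005
time_s: 10.63
position: [0.502, -0.0479, 0.0748]
ee_rot: [0.596, 0.803, 0.001, -0.0]
force: [-12.5, 1.2, 34.2]
grip_width: 0.0007
```

Bolt a is tight as well. c should be the loose one; I'll tap it to confirm.

```bash
python3 -m inch '[[[0,0,-10,0,0,0],[0,20,-20,0,0,0],[0,50,-20,0,0,0],[0,80,-20,0,0,0],[0,110,-20,0,0,0],[0,140,-20,0,0,0],[0,160,-20,0,0,0],[0,160,-20,0,0,0]]]'
python3 -m inch '[[[0,0,0,0,0,0],[0,0,8,0,0,0],[0,0,8,0,0,0],[0,0,8,0,0,0]]]'
python3 -c "from h import *;print(upose(),go(80,-10,75))"
```

```text
time_s: 11.3
position: [0.6578, 0.0008, 0.0916]
ee_rot: [0.595, 0.804, 0.0, 0.0]
force: [-0.1, -0.6, -0.6]
grip_width: 0.0005
time_s: 11.63
position: [0.6535, -0.0022, 0.0839]
ee_rot: [0.597, 0.803, -0.0, -0.001]
force: [-0.4, -0.5, 0.8]
grip_width: 0.0002
[78.29468503 -9.61759977 83.88575749] (array([-0.4,  1.7,  8.9]), array([-0.0015, -0.0005,  0.0052]))
```

```bash
python3 -m inch '[[[0,1,4,0,0,0],[0,1,8,0,0,0],[0,1,8,0,0,0],[0,1,8,0,0,0]]]'
python3 -m inch '[[[0,0,1,0,0,0],[0,0,2,0,0,0],[0,0,2,0,0,0],[0,0,2,0,0,0]]]'
python3 -m inch '[[[0,0,2,0,0,0],[0,0,4,0,0,0],[0,0,4,0,0,0],[0,0,4,0,0,0]]]'
```

```text
time_s: 11.97
position: [0.6554, -0.0014, 0.0763]
ee_rot: [0.596, 0.803, -0.0, -0.0]
force: [-0.5, 0.9, 0.6]
grip_width: 0.0008
time_s: 12.3
position: [0.6558, -0.0014, 0.0746]
ee_rot: [0.596, 0.803, 0.0, 0.0]
force: [0.3, 0.3, 0.9]
grip_width: 0.0007
time_s: 12.63
position: [0.6556, -0.0014, 0.0703]
ee_rot: [0.596, 0.803, -0.0, -0.0]
force: [-0.2, -0.1, -0.6]
grip_width: 0.0005
```

```bash
python3 -m inch '[[[0,0,1,0,0,0],[0,0,1.5,0,0,0],[0,0,1.5,0,0,0],[0,0,1.5,0,0,0]]]'
python3 -m inch '[[[0,0,1,0,0,0],[0,0,1.5,0,0,0],[0,0,1.5,0,0,0],[0,0,1.5,0,0,0]]]'
```

```text
time_s: 12.97
position: [0.6557, -0.0014, 0.069]
ee_rot: [0.596, 0.803, -0.0, -0.0]
force: [-0.9, -0.2, -0.6]
grip_width: 0.0005
time_s: 13.3
position: [0.6557, -0.0014, 0.0681]
ee_rot: [0.596, 0.803, 0.0, -0.0]
force: [-3.0, -0.5, 7.4]
grip_width: 0.0005
```

Firm contact at 68 mm, 7 mm lower than the other two. I'll seat it with a bit more push, then lift off and check.

```bash
python3 -m inch '[[[0,0,1,0,0,0],[0,0,1,0,0,0],[0,0,1,0,0,0]]]'
python3 -m inch '[[[0,0,-30,0,0,0],[0,0,-60,0,0,0],[10,0,-85,0,0,0],[50,0,-85,0,0,0],[70,0,-85,0,0,0],[70,0,-85,0,0,0],[70,0,-85,0,0,0]]]' 0.45
python3 - <<'E'
from h import *
print(upose(),go(80,46,50))
im,d,K,T=shot("side","s6");shot("wrist","w6")
P=cloud(d,K,T)-C
x=P@UX*1000;y=P@UY*1000;z=P[...,2]*1000
for b in(-80,0,80):
    m=(abs(x-b)<14)&(abs(y+10)<14)&(z>30)&(z<80); print(b,m.sum(),np.percentile(z[m],[50,90,97,100]).round(1))
E
```

```text
time_s: 13.55
position: [0.6557, -0.0014, 0.0678]
ee_rot: [0.596, 0.803, 0.0, -0.0]
force: [-5.4, -0.2, 12.1]
grip_width: 0.0006
time_s: 14.13
position: [0.6352, 0.0675, 0.1514]
ee_rot: [0.595, 0.804, 0.0, -0.0]
force: [0.6, -1.0, 0.1]
grip_width: 0.0392
[ 80.41795186  62.35297713 151.44911993] (array([-16.4,  -0.6, 101.4]), array([ 0.    , -0.0005,  0.0092]))
-80 136 [51.2 61.5 62.3 62.6]
0 140 [53.4 61.2 62.1 63.4]
80 111 [50.5 55.  55.7 56.6]
```

View pics/s6.png

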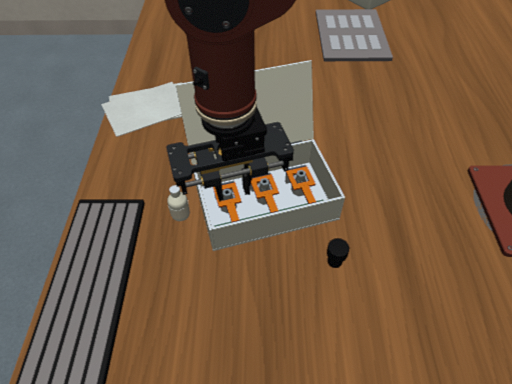

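View pics/w6.png

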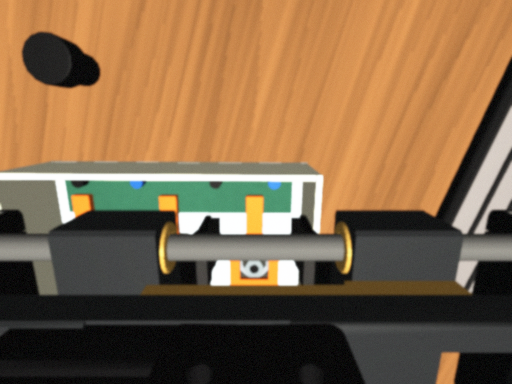

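Bolt c has sunk (top at about 55 mm, against 62 for a and b). In the wrist view its tab is at column 255, centred. Lowering onto cap c's tab.

```bash
python3 -m inch '[[[-14,0,0,0,0,0],[-14,0,20,0,0,0],[-14,0,50,0,0,0],[-14,0,60,0,0,0],[-14,0,60,0,0,0],[-14,0,60,0,0,0]]]' 0.5
python3 - <<'E'
from h import *
print(upose(),go(80,46,40))
shot("wrist","w7"); shot("side","s7")
E
```

```text
time_s: 14.73
position: [0.6396, 0.0508, 0.0916]
ee_rot: [0.597, 0.802, -0.001, -0.0]
force: [0.4, -0.2, -0.2]
grip_width: 0.0433
[79.92428644 45.16523342 91.58143082] (array([ 0.9,  0.1, 51.6]), array([-0.0012,  0.0006,  0.0046]))
```

View pics/w7.png

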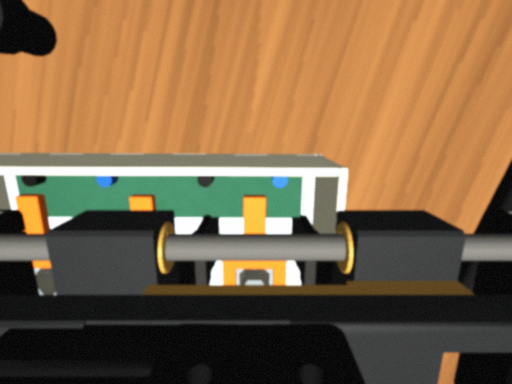

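View pics/s7.png

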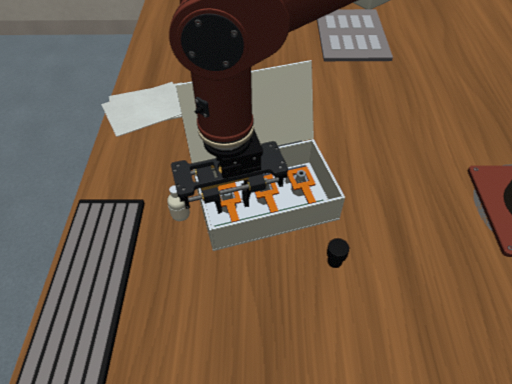

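```bash
python3 - <<'E'
from h import *
z=np.load("pics/s0.npz") if False else np.load("pics/side0.npz")
P=cloud(z["d"],z["K"],z["T"])-C
x=P@UX*1000;y=P@UY*1000;zz=P[...,2]*1000
m=(x>140)&(x<215)&(abs(y)<100)&(zz>30); print(x[m].min(),x[m].max(),np.median(x[m]),np.median(y[m]),y[m].min(),y[m].max(),zz[m].max())
E
python3 -m inch '[[[1,0,15,0,0,0],[1,0,30,0,0,0],[1,0,42,0,0,0],[1,0,49,0,0,0],[1,0,49,0,0,0],[1,0,49,0,0,0]]]' 0.5
python3 -c "from h import *;print(upose(),go(80,46,42))"
```

```text
161.924118392313 201.7671915881442 181.78609351046384 -12.480518622389594 -33.89122467136634 -0.16768809065555543 88.51399965972762
time_s: 15.33
position: [0.6395, 0.0531, 0.0429]
ee_rot: [0.596, 0.803, -0.0, 0.0]
force: [0.2, -0.7, -0.4]
grip_width: 0.0436
[80.44830869 47.31626169 42.93922356] (array([-1.3, -0.5,  0.9]), array([0.0001, 0.0002, 0.0059]))
```

```bash
python3 -m inch '[[[-1,0,0,0,0,0],[-1,0,0,0,0,0],[-1,0,0,0,0,0],[-1,0,0,0,0,0],[-1,0,0,0,0,0],[-1,0,0,0,0,0]]]' 1
python3 - <<'E'
from h import *
print(upose()); shot("side","s8")
for a in np.arange(.1,1.25,.1): print(a.round(1),(84*np.cos(a)-84).round(1),(-84*np.sin(a)).round(1))
E
```

```text
time_s: 15.83
position: [0.6387, 0.052, 0.0424]
ee_rot: [0.596, 0.803, -0.001, -0.001]
force: [-1.3, 0.5, 1.6]
grip_width: 0.0156
[79.4597448  46.49691089 42.37190969]
0.1 -0.4 -8.4
0.2 -1.7 -16.7
0.3 -3.8 -24.8
0.4 -6.6 -32.7
0.5 -10.3 -40.3
0.6 -14.7 -47.4
0.7 -19.8 -54.1
0.8 -25.5 -60.3
0.9 -31.8 -65.8
1.0 -38.6 -70.7
1.1 -45.9 -74.9
1.2 -53.6 -78.3
```

View pics/s8.png

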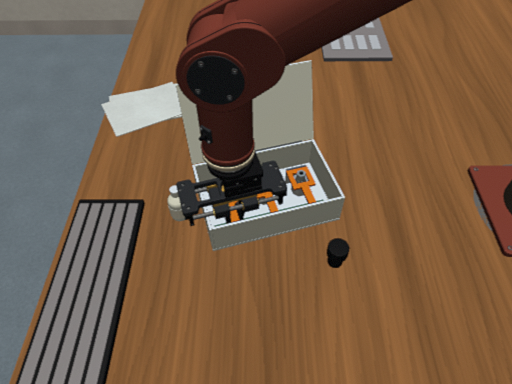

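Tab gripped (15.6 mm opening for a 16 mm tab). Lifting along the arc.

```bash
python3 -m inch '[[[0,0,-8,0,0,0],[-2,0,-17,0,0,0],[-4,0,-25,0,0,0],[-7,0,-33,0,0,0],[-10,0,-40,0,0,0],[-15,0,-47,0,0,0],[-20,0,-54,0,0,0],[-20,0,-54,0,0,0]]]'
python3 -m inch '[[[-6,0,-6,0,0,0],[-12,0,-12,0,0,0],[-19,0,-17,0,0,0],[-26,0,-21,0,0,0],[-31,0,-23,0,0,0],[-31,0,-23,0,0,0],[-31,0,-23,0,0,0]]]'
python3 - <<'E'
from h import *
print(upose()); shot("side","s9"); shot("top","t9"); shot("wrist","w9")
E
```

```text
time_s: 16.55
position: [0.6448, 0.032, 0.0983]
ee_rot: [0.597, 0.802, -0.0, -0.001]
force: [-8.1, -0.1, -2.5]
grip_width: 0.0157
time_s: 17.13
position: [0.6535, 0.0028, 0.1205]
ee_rot: [0.597, 0.803, -0.0, -0.001]
force: [-8.5, 0.4, 2.3]
grip_width: 0.0159
[ 79.687863    -4.83161549 120.4765443 ]
```

View pics/s9.png

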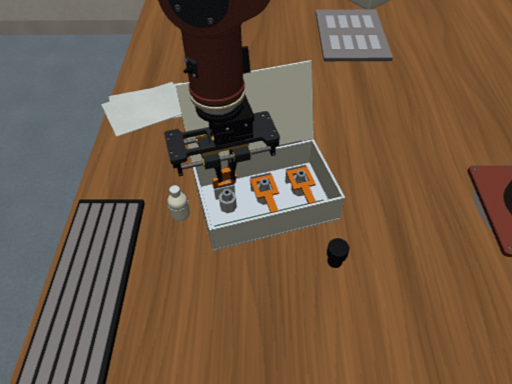

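View pics/t9.png

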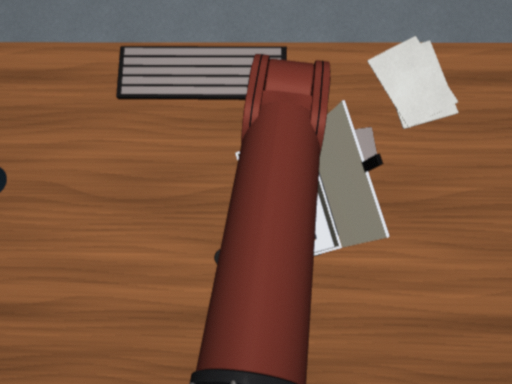

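View pics/w9.png

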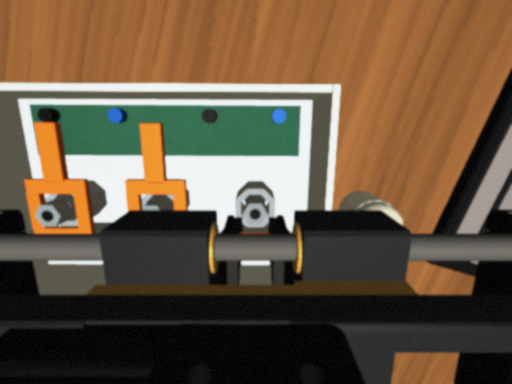

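Cap c stands up in the grip with its bolt bare. Grip position gives about atan2(80,33)=1.18 rad of 1.4. Caps a and b are flat, the lid is on its stop, and bottle and eyepiece are at the same pixels as before. One short hold to check it is steady, then I'll hand in.

```bash
python3 -m inch '[[[0,0,0,0,0,0],[0,0,0,0,0,0],[0,0,0,0,0,0],[0,0,0,0,0,0],[0,0,0,0,0,0],[0,0,0,0,0,0]]]'
python3 - <<'E'
from h import *
print(upose())
im,d,K,T=shot("side","s10"); a=np.load("pics/side0.npz")["im"].astype(int)
D=abs(im.astype(int)-a).max(2)
for n,(u0,u1,v0,v1) in dict(bottle=(166,190,186,222),eyep=(325,351,237,268),box=(188,198,125,157)).items(): print(n,(D[v0:v1,u0:u1]>40).sum())
r.close_job()
E
```

```text
time_s: 17.78
position: [0.6535, 0.0028, 0.1205]
ee_rot: [0.597, 0.803, -0.0, -0.001]
force: [-8.7, 0.7, 1.5]
grip_width: 0.0158
[ 79.6618381   -4.81943582 120.49407284]
bottle 0
eyep 0
box 201
the job is handed in; nothing more can be done
```

The job is handed in at about 17.8 s: bolt c is the loose one, and its cap was held open at about 1.18 rad of 1.4 when I finished.

- **Lid:** I swung it to its stop, at about 1.9 rad, and released it. It still stands open by itself in the last pictures.
- **Bolts:** a and b held firm at about 35 N with no movement. Bolt c sank 7 mm to a firm stop and stayed down; depth put its top at about 55 mm, against about 62 mm for a and b.
- **Cap c:** I gripped only this cap's tab. The 0.5 s hold before handing in showed no drift, with the grip steady at 15.8 mm. Its angle is worked out from the tool position, not measured directly.
- **Things around the unit:** The bottle and eyepiece show no pixel change from the first picture. The same check flagged 201 changed pixels at the slide box. That is most likely the open lid, which now covers that part of the view, and the arm never went near the box. So I couldn't confirm the box's position directly.

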